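# Draw the tapped plug from the steam chest

## Task

The square brass plug in the grey steam chest is stuck and sits flush, so it must come out with the puller standing in the wooden block: let the puller gently down to the bottom of the plug's hole, screw it in clockwise until it is firmly home while the plug stays seated, and only then draw the plug straight up and out. Then stand the plug, with the puller still screwed into it, gently upright on the floor of the large empty bay of the walnut case and let go. Use light, careful forces on the plug throughout, and leave the other parts where they lie.

Things in the scene. Friction and masses are not known exactly. Their poses are not given: they have to be found in the camera images.
- puller_grip (a point): Centre of the grip of the loose steel puller (88 mm long, 160 g) that hangs upright in the wooden block; axes are the puller's, z up its shank. The grip is a flat bar 42 mm long (x), 12 mm thick (y), 28 mm high; this point is 14 mm below its top, 74 mm above the tip. Under it a neck 12 mm wide, 10 mm long, then a collar 32 mm wide, 5 mm thick, underside 45 mm above the tip.
- puller_tip (a point): Lower tip of the puller's round shank. The shank is 11 mm in diameter; its last 4 mm taper to 4 mm. The puller is the same after half a turn.
- puller_pin (a point): Cross-pin through the puller's shank along its x, as the grip bar, 9.5 mm above the tip: diameter 5 mm, 22 mm over its round ends. Start turning clockwise (from above) with the tip on the floor in the plug or at most 1 mm above; from about 60 degrees of turn flanks sloping 20 degrees grip it and pull the puller down by a few N; home is over 66 degrees, best 75 to 85; solid stop at 90.
- stand: Fixed block of pale wood, 64 x 64 x 48 mm high, with a square hole 26 mm wide in which the puller hangs. Origin at the centre of its underside.
- socket (a point): Centre of the plug's top face, at the mouth of its tapped hole (x along the slot, z up), 2 mm below the chest's top. The mouth is a hole 13 mm wide crossed by a slot 25 mm long (x) and 7.5 mm wide: the puller enters with its cross-pin along this x (either way round). The lip is 9.5 mm thick; under it is the chamber where the cross-pin turns.
- plug: Square brass plug 38 x 38 x 39 mm high, 250 g, origin at the centre of its underside, axes as the socket. Inside is a threaded insert pressed in at a depth that differs each time and is not measured: the floor where the puller's tip must come to rest lies 23 to 36 mm below the plug's top and has to be felt. Above the floor is a pilot hole 13 mm wide, 6 mm deep. The plug cannot turn in its square well.
- chest: Fixed grey cast steam chest, 84 x 84 x 55 mm high, with a square well 40 mm wide and 41 mm deep in its top that holds the plug; two spring keepers in the well hold the plug by friction, and it takes roughly 5 to 15 N to draw it. A brass pipe stub, 16 mm long, stands out at +x. Origin at the centre of its underside, z up; its axes are parallel to the plug's to within about 1 degree.
- bay (a point): Centre of the floor of the large empty bay in the walnut case, 5 mm above the desk: the bay is 89 mm along x and 84 mm along y, with walls up to 36 mm above the desk.
- case: Fixed walnut parts case, 180 mm (x) by 150 mm (y), walls 36 mm high, origin at the centre of its underside; its lid stands open along the +y side, 0.18 m high. The bay is in the corner at -x, -y.
- cylinder: Bystander: brass oscillating engine cylinder lying on its foot, 100 mm long, 43 mm high. Origin under its middle.
- flywheel: Bystander: blued steel flywheel lying flat, 92 mm diameter, 22 mm high. Origin under its centre.
- cap: Bystander: green-painted cast boiler end cap, 80 mm diameter, 30 mm high. Origin under its centre.
- valve_a: Bystander: copper safety valve standing upright, 24 mm diameter, 41 mm high. Origin under its centre.
- valve_b: Bystander: a second copper safety valve like the first.
- spanner: Bystander: steel spanner lying flat, 130 mm long. Origin under its middle.
Not all that is in view belongs to the job. Of the things that look like the part that bears puller_grip, the smaller one is meant. Of the things shaped like the plug, the brass one is meant.

How it is judged:
By the outcome, as a careful person would: the job done as asked, in the order asked, and still so for the second after the job is handed in, with the robot touching nothing.
It also fails if it takes over 64 s, if anything falls off the work surface, if the arm or the gripper's body presses on something with over 40 N, if the wrist force passes 120 N, or if a joint passes its speed limit or range.

## Robot

A 7-joint arm with a two-finger parallel gripper is mounted at the origin on the work surface. World frame = base frame: x ahead of the robot, y to its left, z up, the work surface at z = 0. Lengths are in m, angles in rad, forces in N, time in s.
With the tool pointing down it reaches from about 0.425 to 0.875 m from the base axis. Payload 4.7 kg.
Tool frame: the origin (TCP) lies at the very end of the fingers, on their centre line; the grasp point (between the pads) lies 19 mm behind it (ctrl.grasp_offset is the distance from the TCP to the grasp point, in m); z points along the fingers, y is the direction in which the jaws open and shut (so a half turn about z gives the same grasp; the last joint's range is limited). The gripper opens to 87 mm and grips with 3 to 60 N. Pads are 19 mm wide; open, the fingers measure 117 mm over their backs; the gripper's body (75 mm by 190 mm) begins 51 mm behind the grasp point.
Start: joints at [-1.163, 0.321, -0.07, 1.45, 0.023, 1.371, -0.057], TCP at [0.249, 0.6, 0.223] pointing down, gripper open.
Joint ranges: [-2.86, 2.86], [-0.3, 2.09], [-1.38, 1.24], [0.06, 2.45], [-1.56, 4.7], [0.09, 2.05], [-2.69, 2.69]. Speed limits (rad/s): [2.57, 2.57, 3.14, 3.14, 3.14, 3.14, 3.14].

## Interface

Orientations are given as a rotation vector (axis times angle).
In Python, from bench import ctrl gives the robot as it stands.
- The arm moves only by the shell command python3 -m creep 'ROWS' [FORCE]. ROWS is JSON, a list that holds one entry, the list of rows, each a list of 7 numbers: the opening, from 0 (shut) to 1 (fully open), then the shift along the tool's x, y, z in mm, then the turn, a rotation vector about the tool's x, y, z in rad. In form: [[[grip, dx, dy, dz, rx, ry, rz], ...]]. A call has 1 to 5 rows; each row is the pose to reach, as a shift and turn from the pose commanded when the call began, along the tool's axes at that moment; what a row does not reach only later rows make up. A row lasts 1/10 s, in which the tool goes at most 50 mm and 8.59 degrees, less where a joint would pass 70% of its speed; a pose out of reach is approached as far as the arm can. A call with a gripper value outside its range is refused whole. The fingers move at their own pace and stop on an object; FORCE is the grip in N (left out, the last holds). Time passes only in rows, so rows that repeat a pose let the fingers close. It gives the time, the measured TCP pose, the force and the opening at its end, in the units of the state.
- ctrl.get_state(): the state, without advancing time (a new reading comes with each control period).
- ctrl.get_image(name): name is "scene" or "top" or "wrist"; returns the picture (400x640x3 uint8, red, green, blue); there is no depth.
- ctrl.camera_params(name): a dict with "K" (3x3 intrinsics, pixels), "k1" (the pictures are not rectified: a ray, as slopes to the right and down, at radius r is drawn at 1 + k1 r^2 times it, then the intrinsics apply), "pose" (4x4, takes a point from camera to world coordinates). Camera axes: x right, y down, z forward; pixel columns grow to the right and rows downward; lengths in m; the calibration is good to about 2 mm. A picture is of the moment at which its call begins: read the wrist's pose just before it. camera_params takes no time and is no camera call; for the wrist camera it gives the pose at the moment of the call.
- ctrl.close_job(): hands the job in, once; it reports no verdict.
The state is a dict: "time": time; "joint_positions": joint angles; "qd": joint speeds; "joint_torque": joint torques, N m; "position": TCP position; "tool_rot": TCP orientation; "ft_force": force on the tool from outside, world axes, zero at the start; "torque": the same for the moment, N m; "grip_width": opening from 0.0 (shut) to 1.0 (fully open).
Only numpy, scipy, OpenCV 4.12 (cv2) and the standard library are available. Lean on these libraries where they do the work, as an engineer would, in place of code of your own. Each camera call takes 0.05 s, during which the arm holds its last target. There are 200 camera calls.

## Working session

There is one attempt and no reset: what is moved stays moved. The work goes in short steps, Python scripts to look and compute and a shell command to move; the robot and the scene stay as the last step left them, time stands still between calls to the robot, and variables do not carry over. Pictures are saved under pics/ and viewed, about 8 in all and at most 12, crops included, and the job is handed in when it is done.

```bash
ls; mkdir -p pics; cat > h.py <<'E'
import numpy as np, cv2
from bench import ctrl
from scipy.spatial.transform import Rotation as R
def snap(n,f):
    P=ctrl.camera_params(n); im=np.array(ctrl.get_image(n)); cv2.imwrite('pics/'+f,im[:,:,::-1]); np.savez('pics/'+f+'.npz',K=P['K'],k1=P['k1'],pose=P['pose']); return im,P
def load(f):
    return dict(np.load('pics/'+f+'.npz'))
def p2w(P,uv,z):
    K=np.array(P['K']);T=np.array(P['pose']);d=np.linalg.solve(K,[uv[0],uv[1],1]);d=d/d[2]
    rd=np.hypot(d[0],d[1]);r=rd
    for _ in range(30): r=rd/(1+float(P['k1'])*r*r)
    if rd>0: d[:2]*=r/rd
    w=T[:3,:3]@d; return T[:3,3]+w*(z-T[2,3])/w[2]
def w2p(P,X):
    K=np.array(P['K']);T=np.array(P['pose']);c=T[:3,:3].T@(np.array(X)-T[:3,3]);s=c[:2]/c[2];s=s*(1+float(P['k1'])*(s@s));return (K@[s[0],s[1],1])[:2]
def st():
    s=ctrl.get_state();print('t',s['time'],'p',np.round(s['position'],4),'rv',np.round(s['tool_rot'],4),'f',np.round(s['ft_force'],1),'tq',np.round(s['torque'],2),'g',round(s['grip_width'],3),'q',np.round(s['joint_positions'],3));return s
def rel(p,yaw):
    """shift mm along tool axes and turn rotvec to reach TCP p, tool down with tool-y... at yaw of tool x"""
    s=ctrl.get_state();Rt=R.from_rotvec(s['tool_rot']);
    c,sn=np.cos(yaw),np.sin(yaw);G=R.from_matrix(np.array([[c,sn,0],[sn,-c,0],[0,0,-1]]))
    return np.round(Rt.inv().apply(np.array(p)-s['position'])*1000,1),np.round((Rt.inv()*G).as_rotvec(),4)
E
python3 - <<'E'
from h import *
st()
a,P=snap('scene','s.png');b,Q=snap('top','t.png')
print(P,Q)
E
```

```text
pics
t 0.0 p [0.2493 0.5997 0.2214] rv [-0.6145 -3.0806  0.0031] f [-0.6  0.  -0.8] tq [ 0.   -0.    0.04] g 0.999 q [-1.163  0.322 -0.07   1.452  0.023  1.371 -0.057]
{'K': array([[488.09480737,   0.        , 319.40892411],
       [  0.        , 488.09480737, 199.6899426 ],
       [  0.        ,   0.        ,   1.        ]]), 'k1': -0.02075610418254075, 'pose': array([[ 0.18293756,  0.72467778, -0.66436132,  1.2305931 ],
       [ 0.98310391, -0.13922014,  0.11884631, -0.15558473],
       [-0.00636719, -0.67487767, -0.73790216,  0.84581855],
       [ 0.        ,  0.        ,  0.        ,  1.        ]])} {'K': array([[371.4216418 ,   0.        , 311.31313321],
       [  0.        , 371.4216418 , 202.284099  ],
       [  0.        ,   0.        ,   1.        ]]), 'k1': -0.06177136075938096, 'pose': array([[-0.00694581, -0.99548264,  0.09468928,  0.48183034],
       [-0.99995041,  0.00623867, -0.00776196, -0.04693417],
       [ 0.00713616, -0.0947385 , -0.99547662,  0.94161294],
       [ 0.        ,  0.        ,  0.        ,  1.        ]])}
```

View pics/s.png

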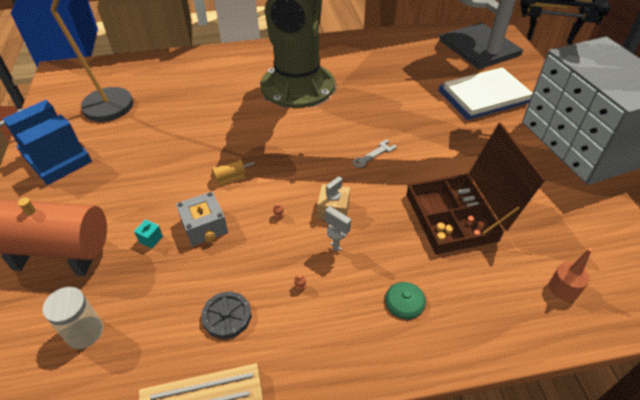

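View pics/t.png

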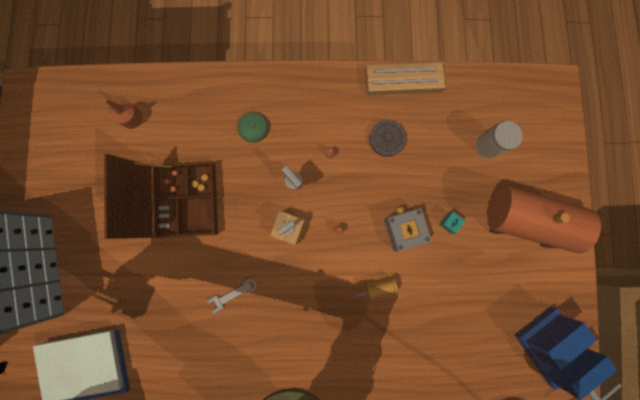

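The scene view shows a larger puller standing on the desk at (337,230), and the smaller one in the wooden block at (333,197). The chest with the brass plug is at (203,218) and a teal decoy plug at (148,233). In the top view the block is at (288,228), the chest at (409,229) and the bay at about (200,213).

```bash
python3 - <<'E'
from h import *
Q=load('t.png')
for n,uv,z in [('stand',(288,228),.048),('plug',(409,230),.053),('bay',(200,214),.005),('casecorners',(217,164),.036),('',(217,234),.036),('',(106,155),.18),('bigpuller',(291,179),.1),('flywheel',(388,138),.02),('va',(339,228),.03),('vb',(331,153),.03)]: print(n,np.round(p2w(Q,uv,z),3))
st()
S=p2w(Q,(288,228),.048); print(rel([S[0],S[1],.25],-.0), rel([S[0],S[1],.25],np.pi))
P=ctrl.camera_params('wrist');print(P['K'][0,0],np.round(P['pose'],3))
E
```

```text
stand [0.505 0.003 0.048]
plug [ 0.498 -0.288  0.053]
bay [0.543 0.228 0.005]
casecorners [0.665 0.179 0.036]
 [0.492 0.176 0.036]
 [0.658 0.382 0.18 ]
bigpuller [ 0.616 -0.007  0.1  ]
flywheel [ 0.733 -0.251  0.02 ]
va [ 0.505 -0.121  0.03 ]
vb [ 0.692 -0.104  0.03 ]
t 0.1 p [0.2493 0.5998 0.2216] rv [-6.1450e-01 -3.0806e+00  2.7000e-03] f [-1.   0.6  0.3] tq [ 0.04  0.01 -0.07] g 0.999 q [-1.163  0.322 -0.07   1.452  0.023  1.371 -0.057]
(array([-465.5, -453.4,  -27.6]), array([-4.0000e-04,  2.4000e-03,  2.7478e+00])) (array([-465.5, -453.4,  -27.6]), array([-1.700e-03, -3.000e-04, -3.938e-01]))
304.3277756619712 [[ 0.383  0.893  0.238  0.184]
 [ 0.924 -0.37  -0.1    0.627]
 [-0.001  0.258 -0.966  0.384]
 [ 0.     0.     0.     1.   ]]
```

```bash
python3 -m creep '[[[1,-36,-35,-20,0,0,-0.1],[1,-72,-70,-28,0,0,-0.2],[1,-108,-105,-28,0,0,-0.3],[1,-144,-140,-28,0,0,-0.394],[1,-180,-175,-28,0,0,-0.394]]]'; python3 -c "
from h import *
st();print(rel([.505,.003,.25],np.pi))"
```

```text
time: 0.6
position: [0.3469, 0.3723, 0.2503]
tool_rot: [0.004, -3.142, 0.0]
ft_force: [1.4, 0.4, 0.4]
grip_width: 1.001
t 0.6 p [0.3469 0.3723 0.2503] rv [ 3.7000e-03 -3.1415e+00  2.0000e-04] f [1.4 0.4 0.4] tq [ 0.01 -0.06  0.02] g 1.001 q [-0.896  0.009  0.023  1.754 -0.     1.378  0.7  ]
(array([-157.3, -369.7,    0.4]), array([-0.0001, -0.    ,  0.0023]))
```

```bash
python3 -m creep '[[[1,-18,-44,0,0,0,0],[1,-36,-88,0,0,0,0],[1,-54,-132,0,0,0,0],[1,-72,-176,0,0,0,0],[1,-90,-215,0,0,0,0]]]' && python3 -m creep '[[[1,-20,-44,0,0,0,0],[1,-40,-88,0,0,0,0],[1,-60,-132,0,0,0,0],[1,-67,-155,0,0,0,0],[1,-67,-155,0,0,0,0]]]'; python3 -c "
from h import *
st();im,P=snap('wrist','w1.png')
for X in ([.505,.003,.048],[.505,.003,0.091]): print(w2p(P,X))"
```

```text
time: 1.1
position: [0.4367, 0.157, 0.2504]
tool_rot: [-0.001, -3.142, -0.0]
ft_force: [0.5, 0.2, -0.4]
grip_width: 0.999
time: 1.6
position: [0.5039, -0.0004, 0.2503]
tool_rot: [-0.012, -3.141, 0.003]
ft_force: [0.4, 0.9, 0.3]
grip_width: 1.002
t 1.6 p [ 5.039e-01 -4.000e-04  2.503e-01] rv [-1.1900e-02 -3.1415e+00  2.7000e-03] f [0.4 0.9 0.3] tq [0.04 0.01 0.01] g 1.002 q [-0.524 -0.018  0.468  1.779  0.01   1.379  1.505]
[319.02167519 183.23140348]
[319.31433784 190.90985997]
```

View pics/w1.png

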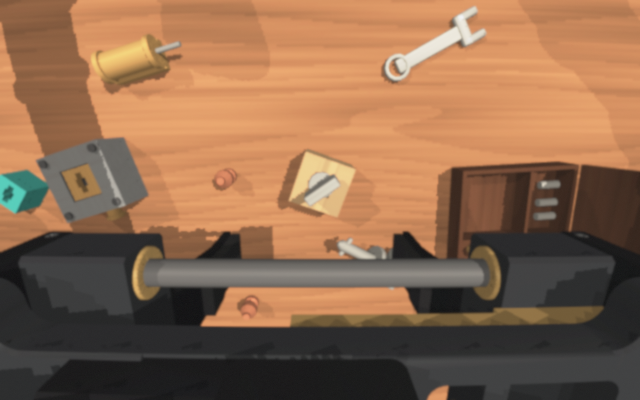

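The wrist view shows the block at about (322,183), with the grip bar running from lower-left (306,203) to upper-right (340,173), and the chest plug at (83,182). I'll zoom in on both.

```bash
python3 -c "
import cv2,numpy as np
a=cv2.imread('pics/w1.png')
f=lambda y,x,h,w,k:cv2.resize(a[y:y+h,x:x+w],None,fx=k,fy=k,interpolation=cv2.INTER_CUBIC)
A=f(140,272,100,100,4);B=f(130,30,100,125,4)[:, :400+100]
cv2.imwrite('pics/c1.png',np.hstack([A,B[:,:400]]))"
```

```text
(no output)
```

View pics/c1.png

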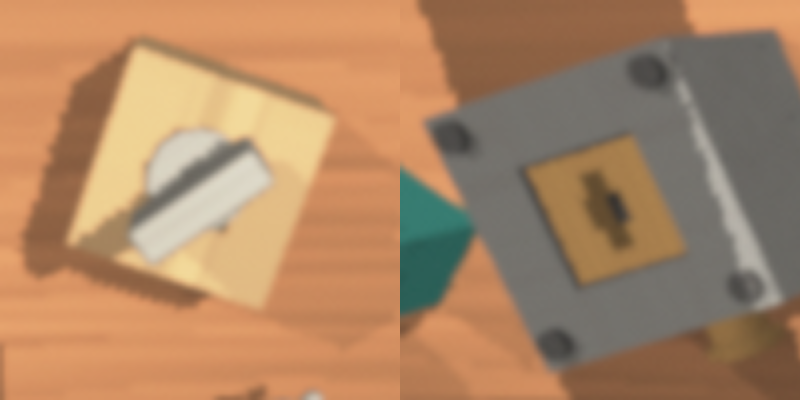

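```bash
python3 - <<'E'
from h import *
P=load('w1.png')
A=lambda x,y:(272+x/4-.375,140+y/4-.375); B=lambda x,y:(30+(x-400)/4-.375,130+y/4-.375)
def poly(f,pts,z):
    W=np.array([p2w(P,f(*p),z) for p in pts]); print('c',np.round(W.mean(0),4)); 
    for i in range(len(W)):
        d=W[(i+1)%len(W)]-W[i]; print('  len %.1f ang %.1f'%(np.hypot(*d[:2])*1e3,np.degrees(np.arctan2(d[1],d[0]))))
poly(A,[(137,42),(335,115),(265,308),(67,243)],.048)
poly(A,[(255,150),(272,182),(155,263),(130,235)],.091)
poly(B,[(525,168),(632,134),(686,250),(580,287)],.053)
poly(B,[(593,178),(622,245)],.053)
poly(B,[(427,122),(672,38),(553,370)],.055)
E
```

```text
c [0.5065 0.0065 0.048 ]
  len 63.3 ang 69.5
  len 64.1 ang -18.6
  len 65.2 ang -109.2
  len 65.5 ang 159.8
c [0.5058 0.0062 0.091 ]
  len 9.9 ang 28.0
  len 38.9 ang -54.8
  len 10.4 ang -139.8
  len 41.1 ang 124.5
c [ 0.5003 -0.2895  0.053 ]
  len 37.6 ang 105.3
  len 37.4 ang 15.8
  len 38.5 ang -72.6
  len 38.9 ang -165.7
c [ 0.5007 -0.289   0.053 ]
  len 21.6 ang 13.4
  len 21.6 ang -166.6
c [ 0.4907 -0.3041  0.055 ]
  len 85.3 ang 106.0
  len 118.3 ang -30.0
  len 82.3 ang -163.9
```

```bash
python3 -m creep '[[[0.6,-2,7,20,0,0,0.149],[0.6,-2,7,40,0,0,0.298],[0.6,-2,7,60,0,0,0.447],[0.6,-2,7,80,0,0,0.596],[0.6,-2,7,100,0,0,0.745]]]'  && python3 -m creep '[[[0.6,0,0,10,0,0,0.14],[0.6,0,0,20,0,0,0.215],[0.6,0,0,30,0,0,0.215],[0.6,0,0,30,0,0,0.215]]]'; python3 -c "
from h import *
st();im,P=snap('wrist','w2.png')
print(rel([.506,.0063,.060],np.radians(125)), w2p(P,[.506,.0063,.091]))"
```

```text
time: 2.15
position: [0.5048, 0.0138, 0.1495]
tool_rot: [-1.147, -2.924, -0.001]
ft_force: [1.1, 0.9, -0.0]
grip_width: 0.649
time: 2.55
position: [0.504, 0.0128, 0.119]
tool_rot: [-1.444, -2.787, 0.002]
ft_force: [0.2, -0.5, -0.1]
grip_width: 0.6
t 2.55 p [0.504  0.0128 0.119 ] rv [-1.4437e+00 -2.7872e+00  2.4000e-03] f [ 0.2 -0.5 -0.1] tq [-0.05  0.   -0.01] g 0.6 q [-0.53   0.093  0.477  1.95  -0.047  1.113  0.581]
(array([-5.8, -2.5, 59.9]), array([-0.0012, -0.0009,  0.0033])) [313.27749246 241.36589156]
```

View pics/w2.png

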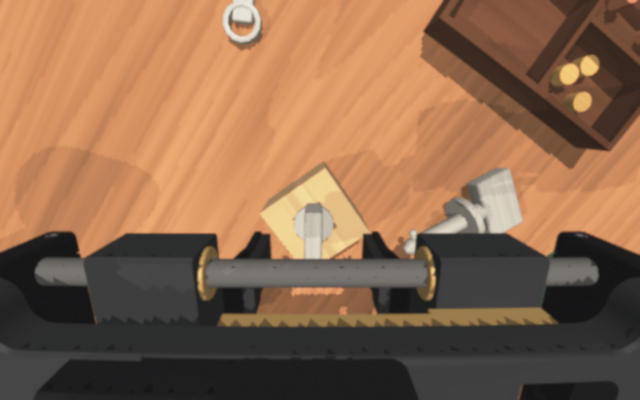

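The bar stands upright in the image at u≈313, matching the prediction. The jaws are aligned and I can descend.

```bash
python3 -m creep '[[[0.6,-6,-2.5,0,0,0,0.003],[0.6,-6,-2.5,25,0,0,0.003],[0.6,-6,-2.5,45,0,0,0.003],[0.6,-6,-2.5,59,0,0,0.003],[0.6,-6,-2.5,59,0,0,0.003]]]' 30 && python3 -m creep '[[[0,0,0,0,0,0,0],[0,0,0,0,0,0,0],[0,0,0,0,0,0,0],[0,0,0,0,0,0,0],[0,0,0,0,0,0,0]]]' 30; python3 -c "
from h import *
st()"
```

```text
time: 3.1
position: [0.5057, 0.0048, 0.0602]
tool_rot: [-1.453, -2.783, 0.003]
ft_force: [-0.7, 0.1, -0.2]
grip_width: 0.603
time: 3.6
position: [0.5071, 0.0053, 0.062]
tool_rot: [1.454, 2.784, 0.001]
ft_force: [-0.9, 0.2, 0.3]
grip_width: 0.228
t 3.6 p [0.5071 0.0053 0.062 ] rv [1.4541e+00 2.7842e+00 1.0000e-03] f [-0.9  0.2  0.3] tq [-0.03  0.02 -0.  ] g 0.228 q [-0.507  0.171  0.482  2.    -0.095  0.991  0.629]
```

```bash
python3 -m creep '[[[0,0,0,0,0,0,0],[0,0,0,0,0,0,0],[0,0,0,0,0,0,0],[0,0,0,0,0,0,0]]]' 45 && python3 -m creep '[[[0,0,0,-10,0,0,0],[0,0,0,-40,0,0,0],[0,0,0,-70,0,0,0],[0,0,0,-95,0,0,0],[0,0,0,-95,0,0,0]]]'; python3 -c "
from h import *
st();print(rel([.5003,-.2893,.157],np.radians(195.5)))"
```

```text
time: 4.0
position: [0.507, 0.0053, 0.0617]
tool_rot: [1.455, 2.784, 0.0]
ft_force: [-0.4, -0.3, 2.1]
grip_width: 0.133
time: 4.5
position: [0.5094, 0.0052, 0.1604]
tool_rot: [1.452, 2.78, 0.007]
ft_force: [0.6, -0.0, -0.8]
grip_width: 0.134
t 4.5 p [0.5094 0.0052 0.1604] rv [1.4523 2.7795 0.0073] f [ 0.6 -0.  -0.8] tq [ 0.04 -0.09 -0.  ] g 0.134 q [-0.53   0.053  0.486  1.899 -0.028  1.189  0.574]
(array([-236.6, -175.7,    2.9]), array([ 0.0041,  0.0065, -1.2335]))
```

```bash
python3 -m creep '[[[0,-28,-21,0,0,0,-0.148],[0,-56,-42,0,0,0,-0.296],[0,-84,-63,0,0,0,-0.444],[0,-112,-84,0,0,0,-0.592],[0,-140,-105,0,0,0,-0.740]]]'; python3 -c "
from h import *
st();print(rel([.5003,-.2893,.157],np.radians(195.5)))"
```

```text
time: 5.0
position: [0.4997, -0.1687, 0.1554]
tool_rot: [-0.361, -3.119, -0.0]
ft_force: [0.2, 0.6, -0.4]
grip_width: 0.131
t 5.0 p [ 0.4997 -0.1687  0.1554] rv [-3.611e-01 -3.119e+00 -3.000e-04] f [ 0.2  0.6 -0.4] tq [ 0.01 -0.    0.05] g 0.131 q [-0.301  0.113  0.618  1.861 -0.07   1.191  1.681]
(array([ -28.1, -117.3,   -1.7]), array([ 5.000e-04, -1.700e-03, -5.011e-01]))
```

```bash
python3 -m creep '[[[0,-9,-39,0,0,0,-0.148],[0,-19,-78,0,0,0,-0.296],[0,-28,-117,0,0,0,-0.444],[0,-28,-117,0,0,0,-0.501],[0,-28,-117,0,0,0,-0.501]]]'; python3 -c "
from h import *
st();im,P=snap('wrist','w3.png')
cv2.imwrite('pics/w3c.png',cv2.resize(im[130:330,200:440,::-1],None,fx=3,fy=3,interpolation=cv2.INTER_CUBIC))
print(rel([.5003,-.2893,.157],np.radians(195.5)), w2p(P,[.5003,-.2893,.053]))"
```

```text
time: 5.5
position: [0.499, -0.2898, 0.1552]
tool_rot: [0.408, -3.113, -0.0]
ft_force: [0.2, -0.4, -2.0]
grip_width: 0.135
t 5.5 p [ 0.499  -0.2898  0.1552] rv [ 4.0770e-01 -3.1126e+00 -3.0000e-04] f [ 0.2 -0.4 -2. ] tq [ 0.08  0.02 -0.04] g 0.135 q [-0.085  0.24   0.652  1.745 -0.153  1.211  2.44 ]
(array([-0.3, -1.5, -1.8]), array([ 0.0016, -0.0018, -0.0098])) [315.89523829 205.24093794]
```

View pics/w3c.png

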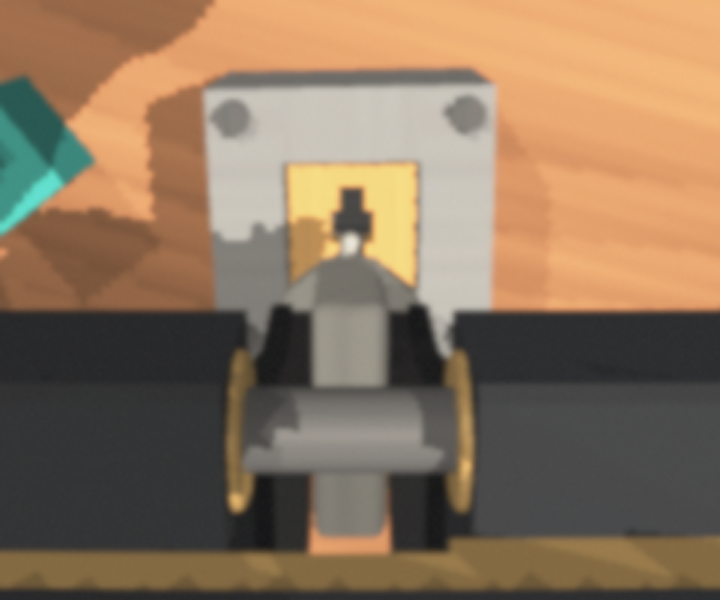

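```bash
python3 - <<'E'
from h import *
P=load('w3.png'); s=ctrl.get_state();Rt=R.from_rotvec(s['tool_rot'])
C=lambda x,y:(200+x/3-.33,130+y/3-.33)
def tl(uv,z): return np.round(Rt.inv().apply(p2w(P,C(*uv),z)-s['position'])*1e3,1)
print('plug back corners',tl((287,163),.053),tl((419,163),.053),'front side pts',tl((287,280),.053),tl((416,280),.053))
print('slot end',tl((351,188),.053),'slot sides',tl((340,195),.053),tl((362,195),.053),'hole sides',tl((333,222),.053),tl((371,222),.053))
print('pin end',tl((350,243),.106), 'chest back corners',tl((205,88),.055),tl((496,84),.055))
print('proj tip for TCP', w2p(P,s['position']+Rt.apply([0.011,0,.049])))
E
```

```text
plug back corners [ 19.  -19.9 102.2] [ 19.1  19.1 102.3] front side pts [-17.3 -20.5 102.2] [-17.3  18.9 102.2]
slot end [ 11.5  -1.  102.2] slot sides [  9.3  -4.2 102.2] [  9.3   2.3 102.3] hole sides [  1.   -6.4 102.2] [  1.    5.1 102.2]
pin end [ 9.9 -1.2 49.2] chest back corners [ 41.4 -43.  100.2] [ 42.6  40.6 100.4]
proj tip for TCP [318.02455649 209.31654558]
```

```bash
python3 -m creep '[[[0,0.5,0.5,12,0,0,0],[0,0.5,0.5,24,0,0,0],[0,0.5,0.5,34,0,0,0],[0,0.5,0.5,34,0,0,0]]]'; python3 -c "
from h import *
st();im,P=snap('wrist','w4.png')
cv2.imwrite('pics/w4c.png',cv2.resize(im[160:280,250:390,::-1],None,fx=5,fy=5,interpolation=cv2.INTER_CUBIC))"
```

```text
time: 5.95
position: [0.4988, -0.286, 0.1201]
tool_rot: [0.415, -3.111, -0.004]
ft_force: [-0.4, -0.5, -1.6]
grip_width: 0.135
t 5.95 p [ 0.4988 -0.286   0.1201] rv [ 0.4148 -3.1105 -0.0035] f [-0.4 -0.5 -1.6] tq [ 0.1   0.02 -0.06] g 0.135 q [-0.079  0.272  0.643  1.786 -0.177  1.147  2.457]
```

View pics/w4c.png

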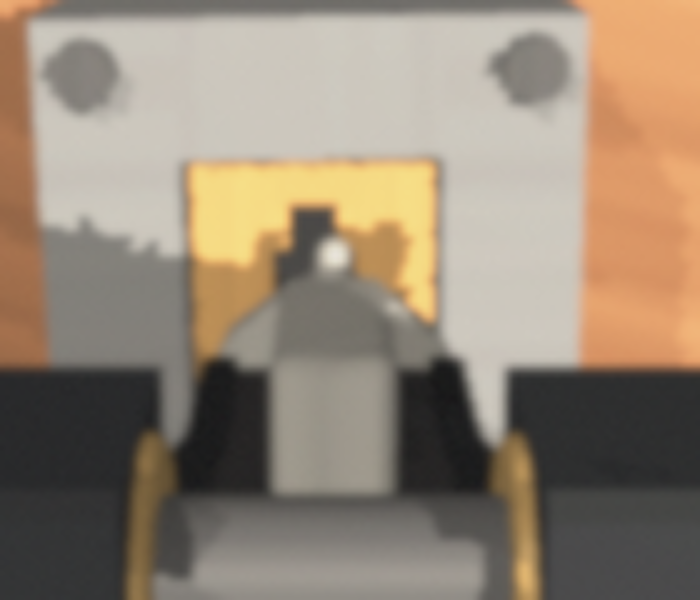

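```bash
cat > m.py <<'E'
from h import *
def run(f,C,plug,slot,pin,h=.0587):
    P=load(f); s=ctrl.get_state();Rt=R.from_rotvec(s['tool_rot']);p=s['position']
    tl=lambda uv,z: np.round(Rt.inv().apply(p2w(P,C(*uv),z)-p)*1e3,1)
    print('plug',[tl(q,.053) for q in plug],'slot',tl(slot,.053),'pin',tl(pin,p[2]-h+.0095))
E
python3 - <<'E'
from m import *
run('w4.png',lambda x,y:(250+x/5-.4,160+y/5-.4),[(188,162),(440,160),(192,330),(438,320)],(313,208),(333,256))
s=st()
E
```

```text
plug [array([ 19. , -21.3,  68.2]), array([19.3, 17.8, 68.3]), array([ -8.5, -21.3,  68.2]), array([-6.8, 17.9, 68.2])] slot [11.6 -1.9 68.2] pin [ 9.4  1.2 49.2]
t 6.0 p [ 0.4993 -0.2866  0.1212] rv [ 4.146e-01 -3.112e+00 -2.000e-03] f [ 1.   1.  -1.9] tq [ 0.02 -0.    0.02] g 0.133 q [-0.078  0.271  0.644  1.784 -0.177  1.147  2.457]
```

```bash
python3 -m creep '[[[0,-1.2,-3,0,0,0,0],[0,-1.2,-3,2,0,0,0],[0,-1.2,-3,2,0,0,0],[0,-1.2,-3,2,0,0,0]]]'; python3 -c "
from h import *
st();im,P=snap('wrist','w5.png')
cv2.imwrite('pics/w5c.png',cv2.resize(im[170:250,270:370,::-1],None,fx=7,fy=7,interpolation=cv2.INTER_CUBIC))"
```

```text
time: 6.4
position: [0.502, -0.2903, 0.1207]
tool_rot: [-0.414, 3.114, -0.0]
ft_force: [0.2, 0.0, -2.5]
grip_width: 0.134
t 6.4 p [ 0.502  -0.2903  0.1207] rv [-4.1370e-01  3.1139e+00 -1.0000e-04] f [ 0.2  0.  -2.5] tq [-0.01  0.03 -0.07] g 0.134 q [-0.072  0.279  0.644  1.777 -0.182  1.145  2.464]
```

View pics/w5c.png

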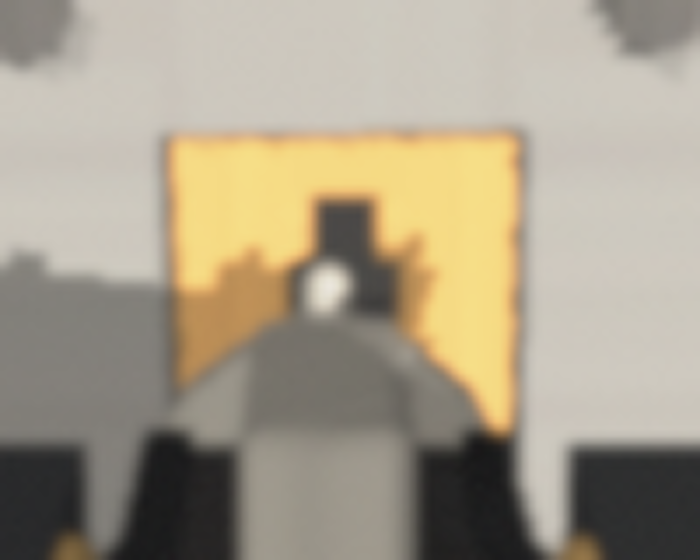

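```bash
python3 - <<'E'
from m import *
run('w5.png',lambda x,y:(270+x/7-.43,170+y/7-.43),[(167,134),(520,132),(176,370),(513,370)],(345,199),(327,287))
run('w5.png',lambda x,y:(270+x/7-.43,170+y/7-.43),[(167,134)],(345,199),(327,262))
s=st()
E
```

```text
plug [array([ 21. , -17.3,  67.7]), array([21.3, 21.7, 67.7]), array([ -6.5, -16.8,  67.8]), array([-6.4, 21.6, 67.8])] slot [13.6  2.4 67.7] pin [ 8.8  0.4 49.2]
plug [array([ 21. , -17.3,  67.7])] slot [13.6  2.4 67.7] pin [11.5  0.4 49.2]
t 6.45 p [ 0.502  -0.2903  0.1208] rv [-0.4137  3.1138 -0.    ] f [ 0.2  0.9 -1.7] tq [0.03 0.02 0.01] g 0.133 q [-0.072  0.279  0.644  1.777 -0.183  1.145  2.464]
```

```bash
python3 -m creep '[[[0,0.9,1.7,0,0,0,0],[0,0.9,1.7,0,0,0,0],[0,0.9,1.7,0,0,0,0]]]'; python3 -c "
from h import *
s=st();print(R.from_rotvec(s['tool_rot']).inv().apply(s['position']-np.array([.502,-.2903,.1208]))*1e3);im,P=snap('wrist','w6.png')
cv2.imwrite('pics/w6c.png',cv2.resize(im[170:250,270:370,::-1],None,fx=7,fy=7,interpolation=cv2.INTER_CUBIC))"
```

```text
time: 6.75
position: [0.5006, -0.2887, 0.1206]
tool_rot: [-0.414, 3.114, 0.0]
ft_force: [0.6, -1.3, -2.3]
grip_width: 0.137
t 6.75 p [ 0.5006 -0.2887  0.1206] rv [-4.1410e-01  3.1139e+00  3.0000e-04] f [ 0.6 -1.3 -2.3] tq [ 0.03  0.01 -0.04] g 0.137 q [-0.075  0.274  0.644  1.782 -0.18   1.144  2.461]
[0.9043724  1.92630883 0.18247457]
```

View pics/w6c.png

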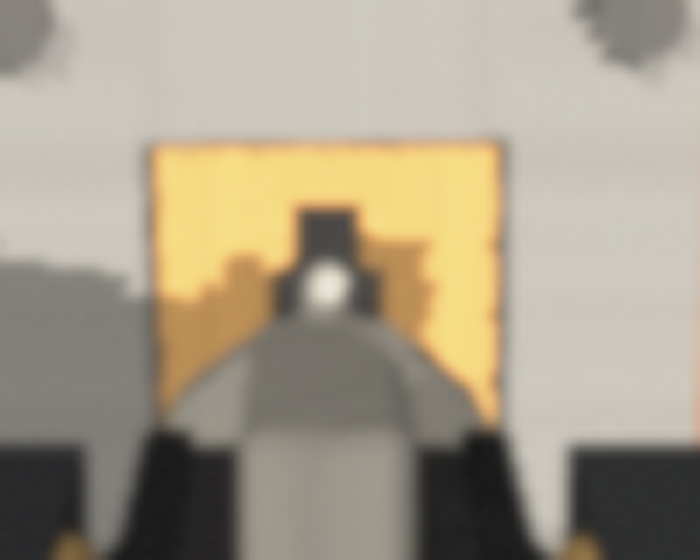

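The pin end (327,287) is centred on the slot (328). I'll lower it gently while watching the force.

```bash
python3 -m creep '[[[0,0,0,2,0,0,0],[0,0,0,4,0,0,0],[0,0,0,6,0,0,0],[0,0,0,7,0,0,0],[0,0,0,7,0,0,0]]]'; python3 -c "
from h import *
s=st();print(R.from_rotvec(s['tool_rot']).inv().apply(s['position']-np.array([.5006,-.2887,.1206]))*1e3)"
```

```text
time: 7.3
position: [0.5004, -0.2887, 0.1132]
tool_rot: [0.414, -3.114, -0.001]
ft_force: [0.4, -0.6, -1.9]
grip_width: 0.141
t 7.3 p [ 0.5004 -0.2887  0.1132] rv [ 4.1380e-01 -3.1138e+00 -6.0000e-04] f [ 0.4 -0.6 -1.9] tq [0.05 0.03 0.06] g 0.141 q [-0.072  0.283  0.642  1.789 -0.186  1.131  2.465]
[0.17135182 0.04249858 7.38477495]
```

```bash
python3 -m creep '[[[0,0,0,1.5,0,0,0],[0,0,0,3,0,0,0],[0,0,0,4.5,0,0,0],[0,0,0,6,0,0,0],[0,0,0,6,0,0,0]]]';  python3 -m creep '[[[0,0,0,1,0,0,0],[0,0,0,2,0,0,0],[0,0,0,3,0,0,0],[0,0,0,4,0,0,0],[0,0,0,4,0,0,0]]]'; python3 -c "
from h import *
s=st();print(R.from_rotvec(s['tool_rot']).inv().apply(s['position']-np.array([.5006,-.2887,.1206]))*1e3)"
```

```text
time: 7.8
position: [0.5005, -0.2887, 0.1073]
tool_rot: [0.414, -3.114, -0.0]
ft_force: [-0.5, 0.5, -1.3]
grip_width: 0.134
time: 8.3
position: [0.5005, -0.2887, 0.1034]
tool_rot: [0.414, -3.114, -0.0]
ft_force: [0.5, 1.2, -2.2]
grip_width: 0.136
t 8.3 p [ 0.5005 -0.2887  0.1034] rv [ 4.1390e-01 -3.1141e+00 -4.0000e-04] f [ 0.5  1.2 -2.2] tq [0.07 0.03 0.02] g 0.136 q [-0.069  0.294  0.639  1.799 -0.194  1.113  2.471]
[ 7.65489511e-02 -1.53487843e-02  1.72297187e+01]
```

```bash
python3 -m creep '[[[0,0,0,2,0,0,0],[0,0,0,4,0,0,0],[0,0,0,6,0,0,0],[0,0,0,8,0,0,0],[0,0,0,9,0,0,0]]]';  python3 -m creep '[[[0,0,0,0.6,0,0,0],[0,0,0,1.2,0,0,0],[0,0,0,1.8,0,0,0],[0,0,0,2.4,0,0,0],[0,0,0,3,0,0,0]]]'; python3 -c "
from h import *
s=st();print(R.from_rotvec(s['tool_rot']).inv().apply(s['position']-np.array([.5006,-.2887,.1206]))*1e3)"
```

```text
time: 8.8
position: [0.5005, -0.2887, 0.0942]
tool_rot: [0.414, -3.114, -0.0]
ft_force: [-0.4, -0.5, -2.6]
grip_width: 0.135
time: 9.3
position: [0.5007, -0.2888, 0.0915]
tool_rot: [-0.414, 3.114, 0.0]
ft_force: [0.4, -0.1, -0.6]
grip_width: 0.135
t 9.3 p [ 0.5007 -0.2888  0.0915] rv [-4.140e-01  3.114e+00  1.000e-04] f [ 0.4 -0.1 -0.6] tq [ 0.04  0.03 -0.01] g 0.135 q [-0.064  0.307  0.635  1.809 -0.204  1.09   2.479]
[-2.12740080e-02 -1.01719735e-01  2.90605042e+01]
```

```bash
cat > chk.py <<'E'
import sys
from bench import ctrl
s=ctrl.get_state(); sys.exit(1 if s['ft_force'][2]>1.5 else 0)
E
python3 -m creep '[[[0,0,0,0.4,0,0,0],[0,0,0,0.8,0,0,0],[0,0,0,1.2,0,0,0],[0,0,0,1.2,0,0,0]]]' && python3 chk.py && python3 -m creep '[[[0,0,0,0.4,0,0,0],[0,0,0,0.8,0,0,0],[0,0,0,1.2,0,0,0],[0,0,0,1.2,0,0,0]]]' && python3 chk.py && python3 -m creep '[[[0,0,0,0.4,0,0,0],[0,0,0,0.8,0,0,0],[0,0,0,1.2,0,0,0],[0,0,0,1.2,0,0,0]]]' && python3 chk.py && python3 -m creep '[[[0,0,0,0.4,0,0,0],[0,0,0,0.8,0,0,0],[0,0,0,1.2,0,0,0],[0,0,0,1.2,0,0,0]]]'
```

```text
time: 9.7
position: [0.5006, -0.2888, 0.0903]
tool_rot: [0.414, -3.114, -0.0]
ft_force: [-0.0, -0.1, -1.6]
grip_width: 0.136
time: 10.1
position: [0.5006, -0.2887, 0.089]
tool_rot: [0.414, -3.114, -0.0]
ft_force: [-1.1, -0.9, -2.1]
grip_width: 0.133
time: 10.5
position: [0.5006, -0.2888, 0.0879]
tool_rot: [0.414, -3.114, -0.0]
ft_force: [-1.4, 0.6, -2.9]
grip_width: 0.134
time: 10.9
position: [0.5008, -0.2889, 0.0873]
tool_rot: [-0.414, 3.114, 0.0]
ft_force: [-1.7, 1.7, 4.3]
grip_width: 0.138
```

Floor contact came at TCP z ≈ 0.0873, about 24 mm deep. I'll ease off slightly and turn clockwise.

```bash
python3 -m creep '[[[0,0.05,-0.15,-0.4,0,0,0.14],[0,0.1,-0.25,-0.4,0,0,0.28],[0,0.2,-0.35,-0.4,0,0,0.42],[0,0.25,-0.4,-0.4,0,0,0.56],[0,0.3,-0.45,-0.4,0,0,0.70]]]'; python3 -c "
from h import *
st()"
```

```text
time: 11.4
position: [0.501, -0.2895, 0.0875]
tool_rot: [0.687, 3.064, -0.0]
ft_force: [0.7, -1.1, 1.9]
grip_width: 0.137
t 11.4 p [ 0.501  -0.2895  0.0875] rv [ 6.8740e-01  3.0642e+00 -2.0000e-04] f [ 0.7 -1.1  1.9] tq [ 0.   -0.01 -0.02] g 0.137 q [-0.159  0.337  0.755  1.816 -0.259  1.089  1.819]
```

```bash
python3 -m creep '[[[0,0.05,-0.1,0,0,0,0.09],[0,0.1,-0.2,0,0,0,0.18],[0,0.1,-0.25,0,0,0,0.27],[0,0.15,-0.35,0,0,0,0.36],[0,0.2,-0.4,0,0,0,0.43]]]'; python3 -c "
from h import *
st()"
```

```text
time: 11.9
position: [0.5008, -0.2898, 0.0875]
tool_rot: [1.322, 2.848, 0.0]
ft_force: [-0.1, 0.2, 2.1]
grip_width: 0.134
t 11.9 p [ 0.5008 -0.2898  0.0875] rv [1.3216e+00 2.8484e+00 2.0000e-04] f [-0.1  0.2  2.1] tq [ 0.04 -0.06 -0.04] g 0.134 q [-0.221  0.358  0.836  1.818 -0.297  1.095  1.423]
```

```bash
python3 -m creep '[[[0,0,-0.05,0,0,0,0.06],[0,0.05,-0.1,0,0,0,0.12],[0,0.05,-0.2,0,0,0,0.19],[0,0.1,-0.25,0,0,0,0.26],[0,0.1,-0.25,0,0,0,0.26]]]'; python3 -c "
from h import *
s=st();print(2*np.degrees(np.arctan2(s['tool_rot'][1],s['tool_rot'][0])))"
```

```text
time: 12.4
position: [0.5006, -0.2897, 0.0873]
tool_rot: [1.675, 2.656, 0.0]
ft_force: [1.3, 0.3, -0.7]
grip_width: 0.133
t 12.4 p [ 0.5006 -0.2897  0.0873] rv [1.6752e+00 2.6559e+00 3.0000e-04] f [ 1.3  0.3 -0.7] tq [-0.14 -0.33  0.01] g 0.133 q [-0.259  0.373  0.887  1.819 -0.323  1.1    1.188]
115.5145734856918
```

```bash
python3 -m creep '[[[0,0,0,-1,0,0,0],[0,0,0,-2,0,0,0],[0,0,0,-3,0,0,0],[0,0,0,-4,0,0,0],[0,0,0,-5,0,0,0]]]' 50; python3 -c "
from h import *
s=st()"
```

```text
time: 12.9
position: [0.4994, -0.2891, 0.0914]
tool_rot: [-1.675, -2.656, -0.0]
ft_force: [2.9, -1.6, -12.5]
grip_width: 0.134
t 12.9 p [ 0.4994 -0.2891  0.0914] rv [-1.6751e+00 -2.6561e+00 -3.0000e-04] f [  2.9  -1.6 -12.5] tq [-0.3  -0.84  0.  ] g 0.134 q [-0.262  0.367  0.89   1.816 -0.317  1.11   1.184]
```

```bash
python3 -m creep '[[[0,-0.5,0.4,-2,0,0,0],[0,-0.8,0.7,-4,0,0,0],[0,-0.8,0.7,-6,0,0,0],[0,-0.8,0.7,-8,0,0,0],[0,-0.8,0.7,-10,0,0,0]]]'; python3 -c "
from h import *
s=st()"
```

```text
time: 13.4
position: [0.5004, -0.29, 0.1023]
tool_rot: [-1.676, -2.656, -0.0]
ft_force: [-0.4, 0.9, -9.4]
grip_width: 0.137
t 13.4 p [ 0.5004 -0.29    0.1023] rv [-1.6760e+00 -2.6562e+00 -3.0000e-04] f [-0.4  0.9 -9.4] tq [ 0.16 -0.05  0.01] g 0.137 q [-0.268  0.357  0.896  1.804 -0.307  1.129  1.176]
```

```bash
python3 -m creep '[[[0,0,0,-3,0,0,0],[0,0,0,-6,0,0,0],[0,0,0,-9,0,0,0],[0,0,0,-12,0,0,0],[0,0,0,-15,0,0,0]]]';  python3 -m creep '[[[0,0,0,-4,0,0,0],[0,0,0,-8,0,0,0],[0,0,0,-12,0,0,0],[0,0,0,-17,0,0,0],[0,0,0,-22,0,0,0]]]';python3 -c "
from h import *
s=st()"
```

```text
time: 13.9
position: [0.501, -0.2904, 0.1179]
tool_rot: [1.676, 2.656, 0.0]
ft_force: [-1.0, 0.3, -5.1]
grip_width: 0.136
time: 14.4
position: [0.501, -0.2903, 0.1398]
tool_rot: [1.676, 2.656, 0.0]
ft_force: [-0.3, -0.1, -4.1]
grip_width: 0.129
t 14.4 p [ 0.501  -0.2903  0.1398] rv [1.6761e+00 2.6563e+00 1.0000e-04] f [-0.3 -0.1 -4.1] tq [-0.09  0.05  0.01] g 0.129 q [-0.292  0.313  0.918  1.766 -0.266  1.194  1.147]
```

```bash
python3 -m creep '[[[0,0,0,-10,0,0,0],[0,0,0,-22,0,0,0],[0,0,0,-32,0,0,0],[0,0,0,-38,0,0,0],[0,0,0,-38,0,0,0]]]'; python3 -c "
from h import *
s=st();im,P=snap('wrist','w7.png');print(rel([.542,.226,.178],np.pi/2))"
```

```text
time: 14.9
position: [0.5015, -0.2905, 0.1785]
tool_rot: [1.675, 2.655, 0.001]
ft_force: [-0.1, -0.5, -3.4]
grip_width: 0.133
t 14.9 p [ 0.5015 -0.2905  0.1785] rv [1.6751e+00 2.6552e+00 1.2000e-03] f [-0.1 -0.5 -3.4] tq [-0.07  0.01 -0.01] g 0.133 q [-0.313  0.273  0.935  1.721 -0.231  1.262  1.12 ]
(array([ 4.482e+02,  2.593e+02, -3.000e-01]), array([1.000e-03, 3.000e-04, 4.453e-01]))
```

```bash
python3 -m creep '[[[0,13,7.5,0,0,0,0.05],[0,39,22.5,0,0,0,0.15],[0,73,42,0,0,0,0.25],[0,108,62,0,0,0,0.35],[0,143,82,0,0,0,0.445]]]'; python3 -c "
from h import *
s=st();print(rel([.542,.226,.178],np.pi/2))"
```

```text
time: 15.45
position: [0.5127, -0.1243, 0.1766]
tool_rot: [-2.226, -2.216, 0.0]
ft_force: [0.7, 0.9, -4.1]
grip_width: 0.135
t 15.45 p [ 0.5127 -0.1243  0.1766] rv [-2.2261e+00 -2.2159e+00  4.0000e-04] f [ 0.7  0.9 -4.1] tq [-0.05 -0.05 -0.04] g 0.135 q [-0.689  0.114  0.944  1.843 -0.098  1.234  0.279]
(array([350.4,  27.7,  -1.3]), array([-0.0007, -0.0003, -0.0046]))
```

```bash
python3 -m creep '[[[0,40,3,0,0,0,0],[0,80,6,0,0,0,0],[0,120,9,0,0,0,0],[0,160,13,0,0,0,0],[0,200,16,0,0,0,0]]]'; python3 -m creep '[[[0,40,3,0,0,0,0],[0,80,6,0,0,0,0],[0,115,9,0,0,0,0],[0,140,11,0,0,0,0],[0,148,12,0,0,0,0]]]'; python3 -m creep '[[[0,0,0,0,0,0,0],[0,0,0,0,0,0,0]]]';python3 -c "
from h import *
s=st();print(rel([.542,.226,.178],np.pi/2));im,P=snap('wrist','w8.png');a,_=snap('top','t2.png')
c=cv2.resize(a[130:260,90:270,::-1],None,fx=3,fy=3,interpolation=cv2.INTER_CUBIC)
w=cv2.resize(im[:,:,::-1],(624,390))[:, 130:390]
w=im[:390,190:450,::-1]
cv2.imwrite('pics/m8.png',np.hstack([c,w]))"
```

```text
time: 15.95
position: [0.5288, 0.0758, 0.1768]
tool_rot: [-2.221, -2.221, 0.0]
ft_force: [0.5, -0.0, -4.3]
grip_width: 0.129
time: 16.45
position: [0.5403, 0.2259, 0.1763]
tool_rot: [-2.216, -2.226, 0.001]
ft_force: [0.2, -0.1, -3.4]
grip_width: 0.131
time: 16.65
position: [0.5415, 0.2198, 0.177]
tool_rot: [2.223, 2.218, -0.002]
ft_force: [-0.1, -1.5, -3.4]
grip_width: 0.134
t 16.65 p [0.5415 0.2198 0.177 ] rv [ 2.2233  2.2181 -0.0023] f [-0.1 -1.5 -3.4] tq [-0.16  0.03 -0.  ] g 0.134 q [-1.033  0.244  0.702  1.703 -0.163  1.256 -0.297]
(array([ 6.2,  0.5, -1. ]), array([-0.0003,  0.0018, -0.0024]))
```

View pics/m8.png

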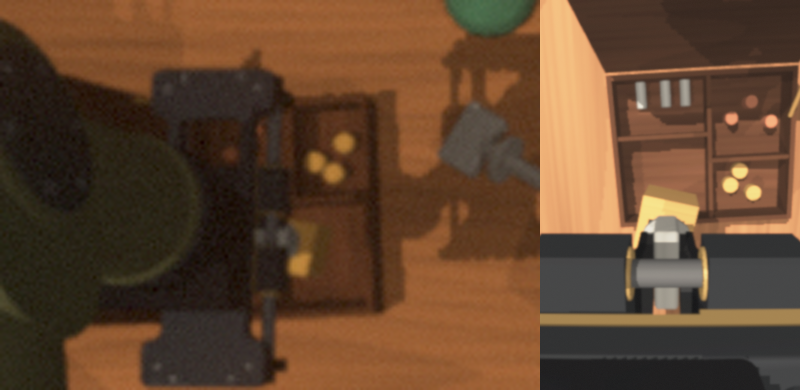

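```bash
python3 - <<'E'
from h import *
P=load('w8.png')
C=lambda x,y:(190+x-540,y)
for q,z in [((606,75),.036),((797,65),.036),((795,217),.036),((624,228),.036),((708,137),.036),((617,140),.036),((706,215),.036),((708,152),.005),((620,152),.005)]: print(q,np.round(p2w(P,C(*q),z),4))
s=st();Q=load('t.png');
for q in [(217,164),(217,235),(155,235),(155,166)]: print(np.round(p2w(Q,q,.036),4))
E
```

```text
(606, 75) [0.4852 0.3334 0.036 ]
(797, 65) [0.6633 0.3425 0.036 ]
(795, 217) [0.6767 0.1941 0.036 ]
(624, 228) [0.4966 0.1824 0.036 ]
(708, 137) [0.5822 0.2763 0.036 ]
(617, 140) [0.4931 0.2736 0.036 ]
(706, 215) [0.5828 0.1966 0.036 ]
(708, 152) [0.5869 0.2589 0.005 ]
(620, 152) [0.4909 0.259  0.005 ]
t 16.75 p [0.5416 0.2197 0.1773] rv [ 2.2248e+00  2.2174e+00 -7.0000e-04] f [-0.   0.6 -4.3] tq [-0.12  0.01  0.03] g 0.136 q [-1.033  0.243  0.702  1.703 -0.164  1.255 -0.298]
[0.6648 0.1793 0.036 ]
[0.4894 0.1763 0.036 ]
[0.4899 0.3295 0.036 ]
[0.6613 0.3353 0.036 ]
```

```bash
python3 -m creep '[[[0,4,-1,0,0,0,0],[0,7,-1,15,0,0,0],[0,7,-1,30,0,0,0],[0,7,-1,45,0,0,0],[0,7,-1,50,0,0,0]]]'; python3 -m creep '[[[0,0,0,0,0,0,0],[0,0,0,0,0,0,0]]]'; python3 -c "
from h import *
s=st();print(rel([.540,.227,.086],np.pi/2))"
```

```text
time: 17.25
position: [0.5384, 0.2284, 0.124]
tool_rot: [-2.221, -2.221, 0.008]
ft_force: [-0.3, -0.5, -4.4]
grip_width: 0.131
time: 17.45
position: [0.5405, 0.2292, 0.1272]
tool_rot: [2.221, 2.221, 0.0]
ft_force: [0.6, -0.4, -3.9]
grip_width: 0.136
t 17.45 p [0.5405 0.2292 0.1272] rv [2.2214e+00 2.2211e+00 3.0000e-04] f [ 0.6 -0.4 -3.9] tq [-0.07  0.05  0.02] g 0.136 q [-1.025  0.295  0.684  1.754 -0.201  1.164 -0.282]
(array([-2.2, -0.5, 41.2]), array([ 0.0003,  0.0001, -0.0001]))
```

```bash
sed -i 's/>1.5/>-1.5/' chk.py; python3 -m creep '[[[0,-1,0,10,0,0,0],[0,-2,0,20,0,0,0],[0,-2,0,30,0,0,0],[0,-2,0,38,0,0,0],[0,-2,0,43,0,0,0]]]'; python3 -m creep '[[[0,0,0,0,0,0,0],[0,0,0,0,0,0,0]]]' && python3 chk.py && python3 -m creep '[[[0,0,0,0.5,0,0,0],[0,0,0,1,0,0,0],[0,0,0,1.5,0,0,0],[0,0,0,2,0,0,0],[0,0,0,2,0,0,0]]]' && python3 chk.py && python3 -m creep '[[[0,0,0,0.4,0,0,0],[0,0,0,0.8,0,0,0],[0,0,0,1.2,0,0,0],[0,0,0,1.2,0,0,0]]]' && python3 chk.py && python3 -m creep '[[[0,0,0,0.4,0,0,0],[0,0,0,0.8,0,0,0],[0,0,0,1.2,0,0,0],[0,0,0,1.2,0,0,0]]]'
```

```text
time: 17.95
position: [0.5396, 0.227, 0.0829]
tool_rot: [-2.221, -2.221, 0.002]
ft_force: [-1.0, 0.2, -4.1]
grip_width: 0.131
time: 18.15
position: [0.5404, 0.2273, 0.0843]
tool_rot: [2.221, 2.221, 0.0]
ft_force: [-1.1, 1.0, -4.1]
grip_width: 0.132
time: 18.65
position: [0.5402, 0.2273, 0.0822]
tool_rot: [-2.221, -2.222, -0.0]
ft_force: [0.1, 0.2, -3.4]
grip_width: 0.136
time: 19.05
position: [0.5401, 0.2273, 0.0809]
tool_rot: [-2.221, -2.222, 0.0]
ft_force: [0.8, -0.1, -3.1]
grip_width: 0.132
time: 19.45
position: [0.5401, 0.2273, 0.0797]
tool_rot: [-2.221, -2.222, 0.0]
ft_force: [0.0, -0.3, -4.9]
grip_width: 0.133
```

```bash
python3 -m creep '[[[0,0,0,0.4,0,0,0],[0,0,0,0.8,0,0,0],[0,0,0,1,0,0,0],[0,0,0,1,0,0,0]]]' && python3 chk.py && python3 -m creep '[[[0,0,0,0.3,0,0,0],[0,0,0,0.6,0,0,0],[0,0,0,0.8,0,0,0],[0,0,0,0.8,0,0,0]]]' && python3 chk.py && python3 -m creep '[[[0,0,0,0.3,0,0,0],[0,0,0,0.6,0,0,0],[0,0,0,0.8,0,0,0],[0,0,0,0.8,0,0,0]]]' && python3 chk.py && python3 -m creep '[[[0,0,0,0.3,0,0,0],[0,0,0,0.6,0,0,0],[0,0,0,0.8,0,0,0],[0,0,0,0.8,0,0,0]]]'
```

```text
time: 19.85
position: [0.5404, 0.2273, 0.0789]
tool_rot: [2.221, 2.221, 0.001]
ft_force: [-0.3, 1.2, -4.0]
grip_width: 0.134
time: 20.25
position: [0.5408, 0.2272, 0.0784]
tool_rot: [2.221, 2.221, 0.002]
ft_force: [1.8, -0.7, -0.5]
grip_width: 0.138
```

Contact came at 0.0784, against a predicted 0.0783. I'll settle a little and release slowly.

```bash
python3 -m creep '[[[0,0,0,0.2,0,0,0],[0,0,0,0.2,0,0,0],[0.2,0,0,0.2,0,0,0],[0.25,0,0,0.2,0,0,0],[0.3,0,0,0.2,0,0,0]]]' 10; python3 -m creep '[[[0.35,0,0,0,0,0,0],[0.4,0,0,0,0,0,0],[0.4,0,0,0,0,0,0],[0.4,0,0,0,0,0,0]]]'; python3 -m creep '[[[0.4,0,0,-5,0,0,0],[0.4,0,0,-15,0,0,0],[0.4,0,0,-30,0,0,0],[0.4,0,0,-50,0,0,0],[0.4,0,0,-80,0,0,0]]]';  python3 -m creep '[[[0.4,0,0,-30,0,0,0],[0.4,0,0,-60,0,0,0],[0.4,0,0,-80,0,0,0],[0.4,0,0,-80,0,0,0]]]'; python3 -c "
from h import *
s=st();im,P=snap('wrist','w9.png');a,_=snap('scene','s2.png')
c=cv2.resize(a[110:270,380:560,::-1],None,fx=2.4,fy=2.4,interpolation=cv2.INTER_CUBIC)
w=im[:384,160:500,::-1]
cv2.imwrite('pics/m9.png',np.hstack([c,w]))"
```

```text
time: 20.75
position: [0.5399, 0.2275, 0.0777]
tool_rot: [-2.221, -2.221, 0.0]
ft_force: [0.3, -0.7, 0.3]
grip_width: 0.263
time: 21.15
position: [0.5402, 0.2273, 0.0778]
tool_rot: [-2.221, -2.222, -0.0]
ft_force: [0.5, -0.3, 0.2]
grip_width: 0.398
time: 21.65
position: [0.5396, 0.2269, 0.1588]
tool_rot: [-2.221, -2.221, 0.002]
ft_force: [0.3, 0.5, -0.4]
grip_width: 0.397
time: 22.05
position: [0.5423, 0.2277, 0.2426]
tool_rot: [2.221, 2.22, 0.012]
ft_force: [-0.4, 0.3, -0.2]
grip_width: 0.401
t 22.05 p [0.5423 0.2277 0.2426] rv [2.2207 2.2201 0.012 ] f [-0.4  0.3 -0.2] tq [-0.06  0.01  0.01] g 0.401 q [-1.054  0.201  0.709  1.611 -0.135  1.371 -0.329]
```

View pics/m9.png

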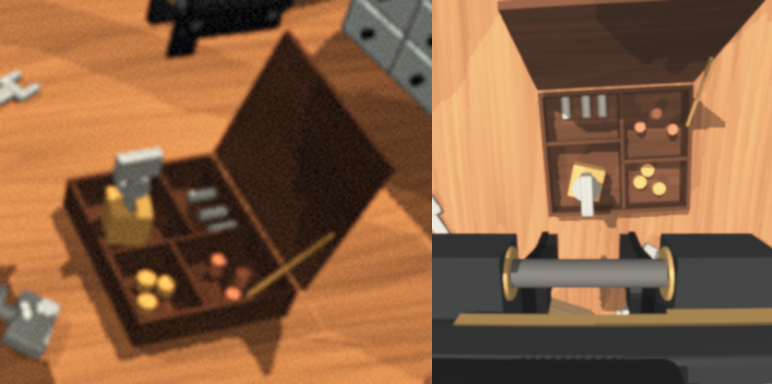

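The scene crop shows the plug upright in the bay at (130,205), with the puller still in it. The wrist view shows it inside the bay at (586,185), clear of all walls. The gripper is clear, so I'm handing in.

```bash
python3 -c "
from bench import ctrl
print(ctrl.close_job())"
```

```text
the job is handed in; nothing more can be done
None
```

The plug, with the puller screwed into it, is standing upright on the floor of the large bay in the walnut case. The job was handed in at about 22 s; the limit is 64 s.

- **Screwing in:** I lowered the smaller puller from the wooden block into the plug. It touched the floor about 24 mm down with roughly 6 N of contact, and I then turned it 79.6° clockwise. I did not look at the plug with the camera after turning; that it was home I judged from the angle and forces.
- **Drawing:** The pull peaked at about 12.5 N in the readings, within the 5 to 15 N expected. A sideways force of about 3 N appeared early on, and I corrected it. Once the plug was clear, the load read about 4 N, which matches plug plus puller.
- **Placing:** The plug touched the bay floor at TCP height 78.4 mm (78.3 mm predicted), with about 3.5 N of contact before I let go.

**Last checks:** After release the force readings were near zero and the gripper was about 16 cm above where it let go. The last pictures show the plug upright, clear of the bay walls, and nothing in view was disturbed. No check failed, but the arm settled up to a few millimetres off its commands after fast moves, so I realigned over the slot by camera before inserting.

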